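Sort the loose hose and pipe fittings into their trays

TASK

Sort the five loose plumbing fittings on the counter into the three grey trays, each in with the fixed sample of its own kind: the two brass hose couplings standing upright, the two steel hose clamps and the white pipe tee lying flat, every one right down on the tray floor and none on top of another. Set them down rather than dropping them in, and leave the flowerpot and the glass jar where they stand.

Things in the scene. Friction and masses are not known exactly. Their poses are not given: they have to be found in the camera images.
- coupling_a: Brass garden-hose coupling standing upright, 70 g (two alike): round knurled nut, diameter 34, 22 high, at the bottom, and a ribbed hose tail of diameter 20 (ribs 24) rising from it to a total height of 46. Origin: centre of its underside; z up along its axis; yaw has no meaning. Grip it across the nut.
- coupling_b: Brass garden-hose coupling standing upright, 70 g (two alike): round knurled nut, diameter 34, 22 high, at the bottom, and a ribbed hose tail of diameter 20 (ribs 24) rising from it to a total height of 46. Origin: centre of its underside; z up along its axis; yaw has no meaning. Grip it across the nut.
- clamp_a: Steel worm-drive hose clamp lying flat, rigid, 30 g (two alike): a round band, outer diameter 40, 12 high, 4 thick, with the screw housing (13 high, 20 long along y, screw head 7 more towards +y) on its +x side, reaching 27 from the ring axis. Origin: centre of the ring at its underside; z up. Grip the ring from outside along its y (40 wide).
- clamp_b: Steel worm-drive hose clamp lying flat, rigid, 30 g (two alike): a round band, outer diameter 40, 12 high, 4 thick, with the screw housing (13 high, 20 long along y, screw head 7 more towards +y) on its +x side, reaching 27 from the ring axis. Origin: centre of the ring at its underside; z up. Grip the ring from outside along its y (40 wide).
- tee: White plastic pipe tee lying flat, 30 high, 50 g: a run 60 long along its x (outer diameter 30 at the ends, 27 between) and an equal branch towards +y. Outline 60 (x) x 55 (y); origin: centre of that outline, at the underside; z up. Run axis at y -12.5, run back at y -27.5, flat branch end at y +27.5, axes 15 up. Can be gripped along y through its origin (55 wide).
- coupling_tray: Shallow open grey plastic tray fixed to the counter, 126 (x) x 191 (y) x 30 high, walls and floor 3 thick (inner floor 120 x 185). Origin: centre of its underside; z up, x roughly away from the robot (yaw within 0.1 rad). The three trays differ only in the fixed sample: a brass hose coupling like the loose ones, standing at x 0, y -64. The rest of the floor is free.
- clamp_tray: Shallow open grey plastic tray fixed to the counter, 126 (x) x 191 (y) x 30 high, walls and floor 3 thick (inner floor 120 x 185). Origin: centre of its underside; z up, x roughly away from the robot (yaw within 0.1 rad). The three trays differ only in the fixed sample: a steel hose clamp lying flat, ring centre at x 0, y -64, screw housing towards -x. Rest of the floor free.
- tee_tray: Shallow open grey plastic tray fixed to the counter, 126 (x) x 191 (y) x 30 high, walls and floor 3 thick (inner floor 120 x 185). Origin: centre of its underside; z up, x roughly away from the robot (yaw within 0.1 rad). The three trays differ only in the fixed sample: a white pipe tee lying flat, outline centred at x 0, y -56 (y -84 to -28), branch towards +y. Rest of the floor free.
- flowerpot: Bystander, to be left alone: terracotta flowerpot, loose, rim diameter 112, 100 high. Origin: centre of its underside, z up.
- jar: Bystander, to be left alone: glass pint jar with a steel twist cap, loose, diameter 82, 125 high. Origin: centre of its underside, z up.
Mind the look-alikes: they are no part of the job. Leave any orange look-alike of the clamp_a alone. What is shaped like the clamp_b but blue is not meant.

How it is judged:
At the end, for the whole second after the job is handed in: Each fitting in the tray of its kind: origin within 48 mm (x) and 81 mm (y) of the tray centre along its axes (tee 45, 78), under 9 mm above the tray underside (on its floor), upright or flat as at the start within 0.15 rad, at rest (0.02 m/s, 0.2 rad/s) (x of coupling_a in the frame of coupling_tray between -0.048 and 0.048 m and y of coupling_a in the frame of coupling_tray between -0.081 and 0.081 m and z of each of coupling_a, coupling_b in the frame of coupling_tray below 0.009 m and angle between each of coupling_a, coupling_b, clamp_a, clamp_b, tee's own z axis and vertical below 0.15 rad and linear speed of each of coupling_a, coupling_b, clamp_a, clamp_b, tee below 0.02 m/s and angular speed of each of coupling_a, coupling_b, clamp_a, clamp_b, tee below 0.2 rad/s and x of coupling_b in the frame of coupling_tray between -0.048 and 0.048 m and y of coupling_b in the frame of coupling_tray between -0.081 and 0.081 m and x of clamp_a in the frame of clamp_tray between -0.048 and 0.048 m and y of clamp_a in the frame of clamp_tray between -0.081 and 0.081 m and z of each of clamp_a, clamp_b in the frame of clamp_tray below 0.009 m and x of clamp_b in the frame of clamp_tray between -0.048 and 0.048 m and y of clamp_b in the frame of clamp_tray between -0.081 and 0.081 m and x of tee in the frame of tee_tray between -0.045 and 0.045 m and y of tee in the frame of tee_tray between -0.078 and 0.078 m and z of tee in the frame of tee_tray below 0.009 m); the robot touches nothing.
It fails at once if a fitting falls freely (faster than 0.9 m/s, a drop of about 40 mm) instead of being set down ((linear speed of coupling_a above 0.9 m/s and contact force between coupling_a and the fingers below 0.05 N and contact force between coupling_a and anything else below 0.05 N) or (linear speed of coupling_b above 0.9 m/s and contact force between coupling_b and the fingers below 0.05 N and contact force between coupling_b and anything else below 0.05 N) or (linear speed of clamp_a above 0.9 m/s and contact force between clamp_a and the fingers below 0.05 N and contact force between clamp_a and anything else below 0.05 N) or (linear speed of clamp_b above 0.9 m/s and contact force between clamp_b and the fingers below 0.05 N and contact force between clamp_b and anything else below 0.05 N) or (linear speed of tee above 0.9 m/s and contact force between tee and the fingers below 0.05 N and contact force between tee and anything else below 0.05 N)).
It fails at once if the flowerpot is moved by more than 20 mm or tipped by more than 0.2 rad (distance of flowerpot from where it was at the start of the episode above 0.02 m or angle between flowerpot's own z axis and vertical above 0.2 rad).
It fails at once if the jar is moved by more than 20 mm or tipped by more than 0.2 rad (distance of jar from where it was at the start of the episode above 0.02 m or angle between jar's own z axis and vertical above 0.2 rad).
It also fails if it takes over 109 s, if anything falls off the work surface, if the arm or the gripper's body presses on something with over 40 N, if the wrist force passes 120 N, or if a joint passes its speed limit or range.

ROBOT

A 7-joint arm with a two-finger parallel gripper is mounted at the origin on the work surface. World frame = base frame: x ahead of the robot, y to its left, z up, the work surface at z = 0. Lengths are in m, angles in rad, forces in N, time in s.
With the tool pointing down it reaches from about 0.4 to 0.85 m from the base axis. Payload 4.5 kg.
Tool frame: the origin (TCP) lies midway between the tips of the shut fingers; the grasp point (between the pads) lies 19 mm behind it; z points along the fingers, y is the line along which they close (so a half turn about z gives the same grasp; the last joint's range is limited). The gripper opens to 88 mm and grips with 3 to 60 N. Pads are 18 mm wide; open, the fingers measure 123 mm over their backs; the gripper's body (75 mm by 187 mm) begins 45 mm behind the grasp point.
Start: joints at [1.297, 0.689, -0.195, 1.565, 0.157, 0.902, -0.215], TCP at [0.189, -0.596, 0.239] pointing down, gripper open.
Joint ranges: [-3.01, 3.01], [-0.46, 2.08], [-1.47, 1.51], [0.13, 2.56], [-1, 4.14], [0.04, 2.09], [-2.66, 2.66]. Speed limits (rad/s): [2.57, 2.57, 3.14, 3.14, 3.14, 3.14, 3.14].

INTERFACE

Orientations are given as a unit quaternion [x, y, z, w].
In Python, from plant import * gives the robot as it stands.
- The arm moves only by the tool send_rows, never from a script. Its argument "targets" is a list of rows, each a list of 2 entries, a list of its own where there are three numbers: the shift along the tool's x, y, z in units of 0.3 m (1.0 is 0.3 m), then the turn, a rotation vector about the tool's x, y, z in units of pi rad (1.0 is pi rad). A call has 1 to 12 rows; each row is the pose to reach, as a shift and turn from the pose commanded when the call began, along the tool's axes at that moment, turning the shorter way round; what a row does not reach only later rows make up. A row lasts 1/8 s, in which the tool goes at most 62.5 mm and 10.7 degrees, less where a joint would pass 70% of its speed; a pose out of reach is approached as far as the arm can. A call with a number of a shift or a turn outside -1 to 1 is refused whole. A call with a gripper value outside its range is refused whole. "fingers" is the opening, from 0 (shut) to 1 (fully open), set as the call begins (left out, the last holds). The fingers move at their own pace and stop on an object; "newtons" is the grip in N (left out, the last holds). Time passes only in rows, so rows that repeat a pose let the fingers close. It gives the time, the measured TCP pose, the force, the opening and the grip force at its end, in the units of the state.
- get_state(): the state, without advancing time (a new reading comes with each control period).
- snapshot(name): name is "side" or "top"; returns a dict with "img" (384x512x3 uint8, blue, green, red), "fx", "fy", "cx", "cy" (pixels), "k1" (the pictures are not rectified: a ray, as slopes to the right and down, at radius r is drawn at 1 + k1 r^2 times it, then the intrinsics apply), "cam_to_world" (4x4, takes a point from camera to world coordinates). Camera axes: x right, y down, z forward; pixel columns grow to the right and rows downward; lengths in m; the calibration is good to about 2 mm. A picture is of the moment at which its call begins. There is no depth.
- finish_job(): hands the job in; it is judged then, once.
The state is a dict: "clock": time; "q": joint angles; "qd": joint speeds; "joint_torque": joint torques, N m; "tool_pos": TCP position; "eef_rot": TCP orientation; "contact_force": force on the tool from outside, world axes, zero at the start; "moment": the same for the moment, N m; "opening": opening from 0.0 (shut) to 1.0 (fully open); "finger_force": force on a finger pad.
Only numpy, scipy, OpenCV 4.12 (cv2) and the standard library are available. Lean on these libraries where they do the work, as an engineer would, in place of code of your own. Each camera call takes 0.05 s, during which the arm holds its last target. There are 200 camera calls.

## Working session

There is one attempt and no reset: what is moved stays moved. The work goes in short steps, Python scripts to look and compute and a tool call to move; the robot and the scene stay as the last step left them, time stands still between calls to the robot, and variables do not carry over. Pictures are saved under pics/ and viewed, at most 14 in all, crops included, and the job is handed in when it is done.

Besides the shell and the picture viewer there is one more tool, called after "Call:" as name(argument=value, ...), one argument or row to a line, values as JSON. send_rows: Moves the arm, as the interface text tells. Its arguments: {"type":"object","properties":{"targets":{"type":"array"},"fingers":{"type":"number"},"newtons":{"type":"number"}},"required":["targets"]}

```bash
mkdir -p pics; ls; python3 - <<'E'
from plant import *
import cv2
s=get_state();print(s)
for n in("top","side"):
    d=snapshot(n);cv2.imwrite(f"pics/{n}0.png",d["img"]);print(n,d["fx"],d["fy"],d["cx"],d["cy"],d["k1"],d["cam_to_world"])
E
```

```text
pics
{'clock': 0.0, 'q': array([ 1.2968141 ,  0.68997453, -0.19448471,  1.56634895,  0.15733781,
        0.90248104, -0.21512442]), 'qd': array([-0.0009194 ,  0.00056664,  0.00036647,  0.00086292,  0.00103728,
        0.00025295,  0.00076879]), 'joint_torque': array([-1.93633396e-04, -5.27571738e+01, -1.26709364e+00, -1.53432369e+01,
       -5.26558980e-02,  6.49948444e-03,  1.75238638e-04]), 'tool_pos': array([ 0.18907977, -0.59505374,  0.23791388]), 'eef_rot': array([ 9.88176995e-01,  1.53314709e-01, -2.26988546e-04, -8.80549352e-04]), 'contact_force': array([ 0.36300492,  0.80593637, -0.46981599]), 'moment': array([ 0.0367063 , -0.01863113,  0.00744281]), 'finger_force': 0.0, 'opening': 1.0015740733827934}
top 490.9283206398391 490.9283206398391 263.57634933450373 197.545455231071 -0.07086220508543362 [[-0.02973789 -0.99865433  0.04248757  0.41137282]
 [-0.99951589  0.02932087 -0.01040509  0.01640775]
 [ 0.00914531 -0.04277643 -0.99904281  1.65191418]
 [ 0.          0.          0.          1.        ]]
side 348.38513153616964 348.38513153616964 255.59440491997952 188.74565975742175 0.02407148446110636 [[ 0.98322168 -0.11375866  0.14259766  0.37004039]
 [-0.1813245  -0.6948366   0.69593356 -0.70244182]
 [ 0.01991361 -0.71011342 -0.70380564  0.75696582]
 [ 0.          0.          0.          1.        ]]
```

View pics/top0.png

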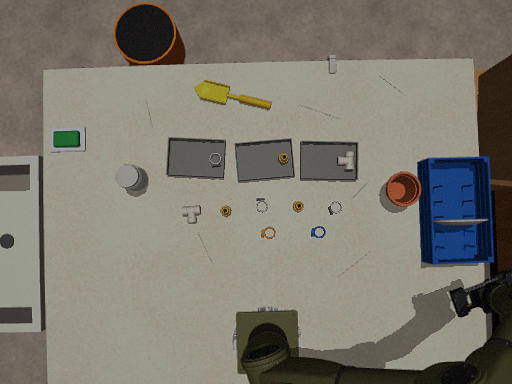

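View pics/side0.png

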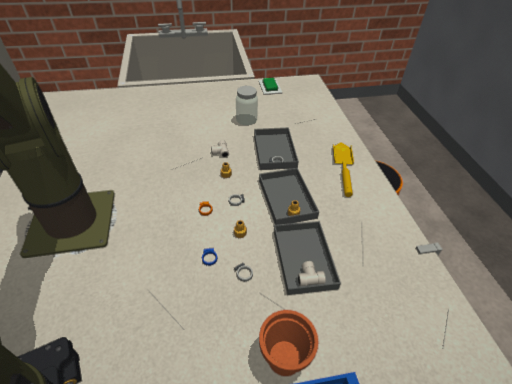

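```bash
cat > h.py <<'E'
import cv2, numpy as np
def ray(d,uv):
    K=np.array([[d["fx"],0,d["cx"]],[0,d["fy"],d["cy"]],[0,0,1]])
    p=cv2.undistortPoints(np.array(uv,float).reshape(-1,1,2),K,np.array([d["k1"],0,0,0.]))[:,0]
    T=np.array(d["cam_to_world"]); v=np.c_[p,np.ones(len(p))]@T[:3,:3].T
    return T[:3,3],v
def plane(d,uv,z):
    o,v=ray(d,uv); return o+v*((z-o[2])/v[:,2])[:,None]
def tri(d1,uv1,d2,uv2):
    o1,a=ray(d1,uv1);o2,b=ray(d2,uv2);out=[]
    for u,w in zip(a,b):
        t=np.linalg.lstsq(np.c_[u,-w],o2-o1,rcond=None)[0]
        p,q=o1+u*t[0],o2+w*t[1]; out.append(np.r_[(p+q)/2,np.linalg.norm(p-q)])
    return np.array(out)
def proj(d,P):
    T=np.linalg.inv(d["cam_to_world"]);r=cv2.Rodrigues(T[:3,:3])[0]
    K=np.array([[d["fx"],0,d["cx"]],[0,d["fy"],d["cy"]],[0,0,1]])
    return cv2.projectPoints(np.array(P,float).reshape(-1,1,3),r,T[:3,3],K,np.array([d["k1"],0,0,0.]))[0][:,0]
E
python3 - <<'E'
from plant import *
from h import *
import pickle
t=snapshot("top");s=snapshot("side");pickle.dump((t,s),open("s0.pkl","wb"))
cv2.imwrite("pics/topz.png",cv2.resize(t["img"][130:245,160:360],None,fx=4,fy=4,interpolation=cv2.INTER_CUBIC))
cv2.imwrite("pics/sidez.png",cv2.resize(s["img"][120:300,190:350],None,fx=3.3,fy=3.3,interpolation=cv2.INTER_CUBIC))
E
```

```text
(no output)
```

View pics/topz.png

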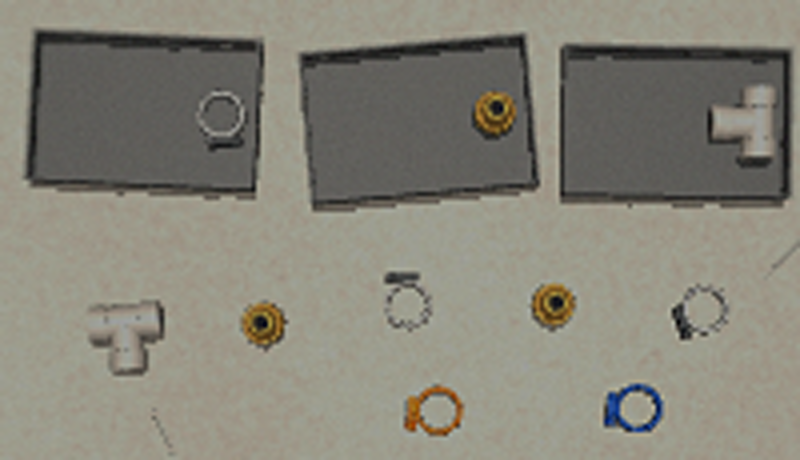

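View pics/sidez.png

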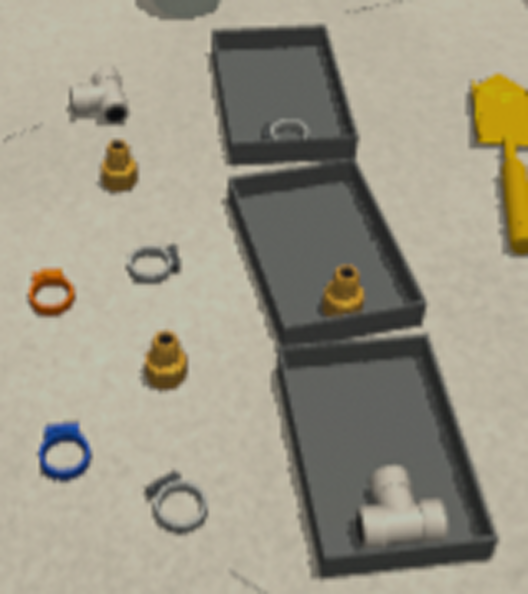

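```bash
python3 - <<'E'
from h import *
import pickle
t,s=pickle.load(open("s0.pkl","rb"))
np.set_printoptions(precision=4,suppress=True)
T=lambda a:(np.array(a,float)+.5)/4-.5+[160,130]
S=lambda a:(np.array(a,float)+.5)/3.3-.5+[190,120]
# brass masks
for n,d,lo in(("t",t,0),("s",s,0)):
    h=cv2.cvtColor(d["img"],cv2.COLOR_BGR2HSV)
    m=cv2.inRange(h,(8,110,40),(28,255,255))
    k,_,st,c=cv2.connectedComponentsWithStats(m)
    for i in range(1,k):
        if 25<st[i,4]<400: print(n,st[i],c[i])
print("coupling tops tri",tri(t,T([(262,323),(555,304),(497,108)]),s,S([(119,147),(166,340),(347,272)])))
print("nut ring? clamps",tri(t,T([(409,305),(703,309),(221,115)]),s,S([(152,264),(180,505),(289,131)])))
print("clamp plane z.012",plane(t,T([(409,305),(703,309),(221,115),(402,278),(682,320)]),.012))
print("tee: run ends top z.03, branch end",plane(t,T([(92,325),(160,318),(127,368)]),.015))
print("tee side branch junction tri", tri(t,T([(126,322)]),s,S([(100,97)])))
for nm,c,c2 in(("clamp",[(36,31),(263,40),(255,195),(27,183)],[(212,31),(325,27),(357,157),(229,162)]),("coup",[(301,54),(525,36),(538,186),(314,207)],[(229,183),(352,163),(424,316),(282,342)]),("tee",[(562,46),(790,49),(790,203),(562,200)],[(278,348),(428,337),(494,555),(320,575)])):
    p=plane(t,T(c),.03); print(nm,p.mean(0),np.linalg.norm(np.roll(p,-1,0)-p,axis=1))
    q=plane(s,S(c2),.03);print("  side",q.mean(0),np.linalg.norm(np.roll(q,-1,0)-q,axis=1))
    print("  dir +x",(p[0]+p[1]-p[2]-p[3])[:2]/2,"yaw",np.arctan2(*((p[0]+p[1]-p[2]-p[3])[[1,0]])))
    # corners: top tl(x+,y+),tr(x+,y-),br(x-,y-),bl(x-,y+); side tl(x-,y+),tr(x+,y+),br(x+,y-),bl(x-,y-)
    print("  tri z",tri(t,T(c),s,S([c2[1],c2[2],c2[3],c2[0]])))
E
```

```text
t [278 153  11  11  79] [283.1899 157.8734]
t [293 201  11  11  73] [297.7945 205.6849]
t [221 206  10  10  77] [225.5065 210.6883]
t [496 218  16  11  65] [503.3231 223.2923]
t [261 227  15  12  69] [267.3768 232.6087]
t [497 238  15  32 254] [503.7953 252.185 ]
s [ 0  0 42  2 84] [20.5  0.5]
s [154   1  24  12 236] [165.678    6.7627]
s [182   1  10  11 100] [186.77   5.97]
s [194   0  36  12 377] [211.8355   4.992 ]
s [233   0  34  10 317] [249.0315   4.1767]
s [270   0  33   9 260] [285.2577   3.5269]
s [306   0  32   7 201] [320.8209   2.7015]
s [340   0  32   5 142] [354.831    1.8169]
s [374   0  31   4  84] [387.4167   1.0119]
s [407   0  16   2  30] [414.0333   0.4667]
s [  0   5  26  13 280] [11.5107 10.7786]
s [387   4  32  11 268] [402.847    9.4142]
s [419   4   8  10  50] [422.6   8.5]
s [355   6  32  11 288] [370.1076  11.1111]
s [287   9  33  12 315] [302.6508  14.419 ]
s [321   8  33  11 306] [336.8562  12.8693]
s [251  11  34  11 324] [267.4938  16.0741]
s [215  12  34  12 340] [231.3971  17.6794]
s [137  15  38  12 341] [154.085   20.2375]
s [184  14  28  11 232] [
[... 3622 characters left out ...]
6  0.003   0.0007]
 [ 0.5654  0.3199  0.0273  0.0035]]
coup [ 0.6057 -0.0073  0.03  ] [0.187  0.1257 0.1864 0.128 ]
  side [ 0.6033 -0.0202  0.03  ] [0.1218 0.1971 0.1239 0.1959]
  dir +x [0.1267 0.007 ] yaw 0.055364185287157336
  tri z [[ 0.6642  0.0901  0.0228  0.0023]
 [ 0.6771 -0.0986  0.0103  0.0001]
 [ 0.5503 -0.1055  0.0089  0.0002]
 [ 0.5388  0.0822  0.022   0.0036]]
tee [ 0.5967 -0.2207  0.03  ] [0.1908 0.129  0.19   0.1286]
  side [ 0.5952 -0.2321  0.03  ] [0.1248 0.1983 0.1241 0.2015]
  dir +x [ 0.1287 -0.0047] yaw -0.0368528005571507
  tri z [[ 0.6677 -0.129   0.0201  0.0029]
 [ 0.6597 -0.3229  0.0063  0.0024]
 [ 0.53   -0.3177  0.0082  0.0001]
 [ 0.5391 -0.1243  0.0257  0.0052]]
```

```bash
cat > g.py <<'E'
import sys; from plant import *; import numpy as np
from scipy.spatial.transform import Rotation as R
def d(*targets):
    s=get_state();r=R.from_quat(s["eef_rot"]);m=r.as_matrix();psi=np.arctan2(m[1,0],m[0,0])
    print("t",round(s["clock"],2),"pos",s["tool_pos"].round(4),"psi",round(psi,3),"q",s["q"].round(2),"F",s["contact_force"].round(1),"open",round(s["opening"],3),s["finger_force"])
    for x,y,z,p in targets:
        sh=m.T@(np.array([x,y,z])-s["tool_pos"])/.3
        tg=R.from_euler("z",p)*R.from_euler("x",np.pi)
        print((x,y,z,p),"->",sh.round(3).tolist(),((r.inv()*tg).as_rotvec()/np.pi).round(3).tolist())
def tray(c,yaw,lx,ly): 
    a=np.cos(yaw);b=np.sin(yaw);return round(c[0]+a*lx-b*ly,4),round(c[1]+b*lx+a*ly,4)
CL=((.6195,.2202),-.077);CO=((.6057,-.0073),.055);TE=((.5967,-.2207),-.037)
if __name__=="__main__": d(*[tuple(map(float,a.split(","))) for a in sys.argv[1:]])
E
python3 g.py .32,-.42,.2,1.1 .4425,-.241,.15,1.87; python3 -c "
from g import *
print('clampA',tray(*CL,0,-.010),'clampB',tray(*CL,0,.053),'coup',tray(*CO,0,-.008),tray(*CO,0,.045),'tee',tray(*TE,0,.04))
from h import *;import pickle
t,s=pickle.load(open('s0.pkl','rb'));print(plane(t,[(225.5,210.7),(297.8,205.7)],.03))
print(plane(s,[(225.5,170.5),(239.7,229.4)],.02))"
```

```text
t 0.2 pos [ 0.1892 -0.5953  0.2382] psi 0.308 q [ 1.3   0.69 -0.19  1.57  0.16  0.9  -0.22] F [-0.9  0.4  0.6] open 0.997 0.0
(0.32, -0.42, 0.2, 1.1) -> [0.592, -0.425, 0.128] [-0.0, -0.0, -0.252]
(0.4425, -0.241, 0.15, 1.87) -> [1.162, -0.869, 0.295] [-0.0, -0.0, -0.497]
clampA (np.float64(0.6187), np.float64(0.2102)) clampB (np.float64(0.6236), np.float64(0.273)) coup (np.float64(0.6061), np.float64(-0.0153)) (np.float64(0.6032), np.float64(0.0376)) tee (np.float64(0.5982), np.float64(-0.1807))
[[ 0.44057859  0.12650215  0.03      ]
 [ 0.45004032 -0.11284598  0.03      ]]
[[ 0.44021632  0.12232958  0.02      ]
 [ 0.44910106 -0.11931479  0.02      ]]
```

Call:
send_rows(
  targets=[
    [[0.59,-0.425,0.13],[0,0,-0.25]],
    [[0.59,-0.425,0.13],[0,0,-0.25]],
    [[0.59,-0.425,0.13],[0,0,-0.25]],
    [[0.59,-0.425,0.13],[0,0,-0.25]],
    [[0.59,-0.425,0.13],[0,0,-0.25]],
    [[0.59,-0.425,0.13],[0,0,-0.25]],
  ],
  fingers=1,
  newtons=15,
)

```text
clock: 0.95
tool_pos: [0.3186, -0.4216, 0.1997]
eef_rot: [0.855, 0.519, -0.0, 0.0]
contact_force: [-0.1, -1.1, 1.0]
opening: 1.001
finger_force: 0.0
```

```bash
python3 g.py .4425,-.241,.12,1.87 .4425,-.241,.04,1.87
```

```text
t 0.95 pos [ 0.3186 -0.4216  0.1997] psi 1.09 q [ 1.07  0.64 -0.38  1.89  0.36  0.68 -0.  ] F [-0.1 -1.1  1. ] open 1.001 0.0
(0.4425, -0.241, 0.12, 1.87) -> [0.725, 0.088, 0.265] [-0.0, 0.0, -0.248]
(0.4425, -0.241, 0.04, 1.87) -> [0.725, 0.088, 0.532] [-0.0, 0.0, -0.248]
```

Call:
send_rows(
  targets=[
    [[0.725,0.088,0.265],[0,0,-0.248]],
    [[0.725,0.088,0.265],[0,0,-0.248]],
    [[0.725,0.088,0.265],[0,0,-0.248]],
    [[0.725,0.088,0.265],[0,0,-0.248]],
    [[0.725,0.088,0.265],[0,0,-0.248]],
    [[0.725,0.088,0.5],[0,0,-0.248]],
    [[0.725,0.088,0.5],[0,0,-0.248]],
    [[0.725,0.088,0.5],[0,0,-0.248]],
  ],
  fingers=0.85,
)

```text
clock: 1.95
tool_pos: [0.4423, -0.2411, 0.0502]
eef_rot: [0.594, 0.804, -0.001, 0.0]
contact_force: [0.8, -0.2, 0.2]
opening: 0.851
finger_force: 0.0
```

```bash
python3 g.py .4425,-.241,.005,1.87; python3 - <<'E'
from plant import *
from h import *
s=snapshot("side");cv2.imwrite("pics/s1.png",cv2.resize(s["img"][200:310,160:320],None,fx=4,fy=4,interpolation=cv2.INTER_CUBIC))
E
```

```text
t 1.95 pos [ 0.4423 -0.2411  0.0502] psi 1.869 q [ 0.58  0.87 -0.29  2.05  0.77  0.32 -0.05] F [ 0.8 -0.2  0.2] open 0.851 0.0
(0.4425, -0.241, 0.005, 1.87) -> [0.0, 0.001, 0.151] [-0.0, 0.0, -0.0]
```

View pics/s1.png

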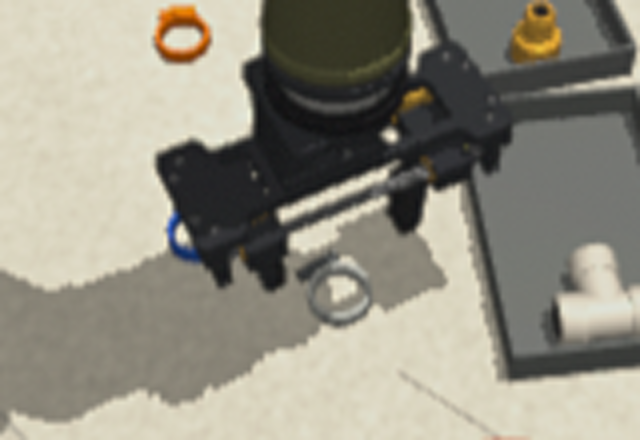

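Call:
send_rows(
  targets=[
    [[0,0,0.1],[0,0,0]],
    [[0,0,0.15],[0,0,0]],
    [[0,0,0.15],[0,0,0]],
    [[0,0,0.15],[0,0,0]],
  ],
)

```text
clock: 2.5
tool_pos: [0.4437, -0.2402, 0.0062]
eef_rot: [0.593, 0.805, 0.0, 0.001]
contact_force: [0.3, -0.3, -0.2]
opening: 0.85
finger_force: 0.0
```

Call:
send_rows(
  targets=[
    [[0,0,0],[0,0,0]],
    [[0,0,0],[0,0,0]],
    [[0,0,0],[0,0,0]],
    [[0,0,0],[0,0,0]],
    [[0,0,0],[0,0,0]],
    [[0,0,0],[0,0,0]],
  ],
  fingers=0,
  newtons=15,
)

```text
clock: 3.25
tool_pos: [0.4429, -0.2395, 0.0048]
eef_rot: [0.593, 0.805, -0.0, 0.0]
contact_force: [-0.4, 0.5, 2.4]
opening: 0.449
finger_force: 15.0
```

```bash
python3 g.py .4425,-.241,.15,1.87 .53,.02,.15,1.7 .6236,.273,.15,1.5
```

```text
t 3.25 pos [ 0.4429 -0.2395  0.0048] psi 1.872 q [ 0.51  0.95 -0.18  2.06  0.84  0.2  -0.12] F [-0.4  0.5  2.4] open 0.449 15.00026487163268
(0.4425, -0.241, 0.15, 1.87) -> [-0.005, -0.003, -0.484] [-0.0, 0.0, 0.001]
(0.53, 0.02, 0.15, 1.7) -> [0.74, 0.534, -0.484] [0.0, 0.0, 0.055]
(0.6236, 0.273, 0.15, 1.5) -> [1.452, 1.083, -0.484] [0.0, 0.0, 0.119]
```

Call:
send_rows(
  targets=[
    [[0,0,-0.2],[0,0,0]],
    [[0,0,-0.4],[0,0,0]],
    [[0,0,-0.48],[0,0,0]],
    [[0.74,0.53,-0.48],[0,0,0.055]],
    [[0.74,0.53,-0.48],[0,0,0.055]],
    [[0.74,0.53,-0.48],[0,0,0.055]],
    [[0.74,0.53,-0.48],[0,0,0.055]],
    [[0.74,0.53,-0.48],[0,0,0.055]],
    [[0.74,0.53,-0.48],[0,0,0.055]],
  ],
)

```text
clock: 4.38
tool_pos: [0.5289, 0.022, 0.1486]
eef_rot: [0.659, 0.752, 0.0, -0.0]
contact_force: [-0.5, -0.8, -0.5]
opening: 0.448
finger_force: 15.0
```

```bash
python3 g.py .6236,.273,.15,1.5 .6236,.273,.05,1.5
```

```text
t 4.38 pos [0.5289 0.022  0.1486] psi 1.704 q [ 0.13  0.73 -0.42  1.93  0.51  0.59 -0.5 ] F [-0.5 -0.8 -0.5] open 0.448 14.999905790900812
(0.6236, 0.273, 0.15, 1.5) -> [0.787, 0.424, -0.004] [0.0, -0.0, 0.065]
(0.6236, 0.273, 0.05, 1.5) -> [0.787, 0.423, 0.33] [0.0, -0.0, 0.065]
```

Call:
send_rows(
  targets=[
    [[0.787,0.424,0],[0,0,0.065]],
    [[0.787,0.424,0],[0,0,0.065]],
    [[0.787,0.424,0],[0,0,0.065]],
    [[0.787,0.424,0],[0,0,0.065]],
    [[0.787,0.424,0],[0,0,0.065]],
    [[0.787,0.424,0.15],[0,0,0.065]],
    [[0.787,0.424,0.3],[0,0,0.065]],
    [[0.787,0.424,0.35],[0,0,0.065]],
    [[0.787,0.424,0.35],[0,0,0.065]],
  ],
)

```text
clock: 5.5
tool_pos: [0.6245, 0.2683, 0.0431]
eef_rot: [0.734, 0.679, -0.001, 0.0]
contact_force: [0.1, 0.4, 0.1]
opening: 0.445
finger_force: 15.0
```

```bash
python3 g.py .6236,.273,.0085,1.5
```

```text
t 5.5 pos [0.6245 0.2683 0.0431] psi 1.494 q [-0.32  1.02 -0.31  1.5   0.41  0.69 -0.89] F [0.1 0.4 0.1] open 0.445 14.999896455556154
(0.6236, 0.273, 0.0085, 1.5) -> [0.015, -0.004, 0.115] [-0.0, 0.001, -0.002]
```

Call:
send_rows(
  targets=[
    [[0.015,-0.004,0.04],[0,0,0]],
    [[0.015,-0.004,0.08],[0,0,0]],
    [[0.015,-0.004,0.105],[0,0,0]],
    [[0.015,-0.004,0.115],[0,0,0]],
    [[0.015,-0.004,0.115],[0,0,0]],
    [[0.015,-0.004,0.115],[0,0,0]],
  ],
)

```text
clock: 6.25
tool_pos: [0.624, 0.2749, 0.0095]
eef_rot: [0.733, 0.68, 0.0, 0.0]
contact_force: [-0.0, 0.2, -0.2]
opening: 0.445
finger_force: 15.0
```

Call:
send_rows(
  targets=[
    [[0,0,0],[0,0,0]],
    [[0,0,0],[0,0,0]],
    [[0,0,0],[0,0,0]],
    [[0,0,-0.1],[0,0,0]],
    [[0,0,-0.25],[0,0,0]],
    [[0,0,-0.4],[0,0,0]],
    [[0,0,-0.4],[0,0,0]],
  ],
  fingers=0.65,
)

```text
clock: 7.12
tool_pos: [0.6262, 0.2764, 0.1335]
eef_rot: [0.733, 0.68, 0.004, 0.001]
contact_force: [1.1, 0.0, -0.3]
opening: 0.649
finger_force: 0.0
```

```bash
python3 g.py .4535,.006,.13,.08 .4535,.006,.05,.08
```

```text
t 7.12 pos [0.6262 0.2764 0.1335] psi 1.495 q [-0.31  0.9  -0.35  1.46  0.37  0.84 -0.86] F [ 1.1  0.  -0.3] open 0.649 0.0
(0.4535, 0.006, 0.13, 0.08) -> [-0.942, -0.506, 0.004] [0.001, -0.003, 0.45]
(0.4535, 0.006, 0.05, 0.08) -> [-0.943, -0.508, 0.271] [0.001, -0.003, 0.45]
```

Call:
send_rows(
  targets=[
    [[-0.942,-0.507,0],[0,0,0.45]],
    [[-0.942,-0.507,0],[0,0,0.45]],
    [[-0.942,-0.507,0],[0,0,0.45]],
    [[-0.942,-0.507,0],[0,0,0.45]],
    [[-0.942,-0.507,0],[0,0,0.45]],
    [[-0.942,-0.507,0],[0,0,0.45]],
    [[-0.942,-0.507,0],[0,0,0.45]],
    [[-0.942,-0.507,0],[0,0,0.45]],
    [[-0.942,-0.507,0.15],[0,0,0.45]],
    [[-0.942,-0.507,0.27],[0,0,0.45]],
    [[-0.942,-0.507,0.27],[0,0,0.45]],
  ],
  fingers=0.85,
)

```text
clock: 8.5
tool_pos: [0.4488, 0.0044, 0.0461]
eef_rot: [0.999, 0.041, -0.003, 0.0]
contact_force: [-0.2, 0.1, -0.1]
opening: 0.851
finger_force: 0.0
```

```bash
python3 g.py .4535,.006,.005,.08;  python3 - <<'E'
from plant import *
from h import *
s=snapshot("side");a=s["img"][100:280,180:340];cv2.imwrite("pics/s2.png",cv2.resize(a,None,fx=3.3,fy=3.3,interpolation=cv2.INTER_CUBIC))
E
```

```text
t 8.5 pos [0.4488 0.0044 0.0461] psi 0.082 q [-0.11  0.86 -0.    2.22  0.    0.07 -1.6 ] F [-0.2  0.1 -0.1] open 0.851 0.0
(0.4535, 0.006, 0.005, 0.08) -> [0.017, -0.004, 0.137] [0.0, 0.002, 0.001]
```

View pics/s2.png

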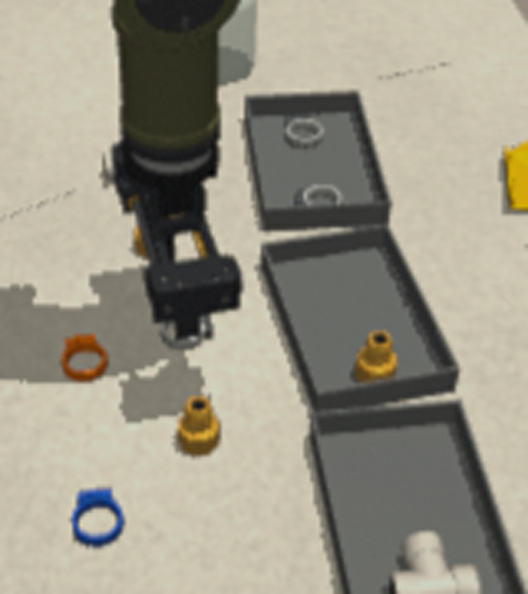

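Call:
send_rows(
  targets=[
    [[0.02,-0.004,0.0],[0,0,0]],
    [[0.02,-0.004,0.03],[0,0,0]],
    [[0.02,-0.004,0.06],[0,0,0]],
    [[0.02,-0.004,0.06],[0,0,0]],
  ],
)

```text
clock: 9.05
tool_pos: [0.4562, 0.0061, 0.0297]
eef_rot: [0.999, 0.041, -0.001, 0.0]
contact_force: [-0.5, -0.1, 0.7]
opening: 0.847
finger_force: 0.0
```

```bash
python3 g.py .4535,.006,.005,.08
```

```text
t 9.05 pos [0.4562 0.0061 0.0297] psi 0.082 q [-0.11  0.89 -0.    2.2   0.    0.05 -1.61] F [-0.5 -0.1  0.7] open 0.847 0.0
(0.4535, 0.006, 0.005, 0.08) -> [-0.009, -0.0, 0.082] [0.0, 0.0, 0.001]
```

Call:
send_rows(
  targets=[
    [[-0.006,0,0.03],[0,0,0]],
    [[-0.006,0,0.06],[0,0,0]],
    [[-0.006,0,0.08],[0,0,0]],
    [[-0.006,0,0.08],[0,0,0]],
  ],
)

```text
clock: 9.55
tool_pos: [0.4585, 0.0052, 0.0108]
eef_rot: [0.999, 0.041, -0.005, 0.001]
contact_force: [0.3, -0.0, -0.4]
opening: 0.846
finger_force: 0.0
```

```bash
python3 g.py .4535,.006,.005,.08
```

```text
t 9.55 pos [0.4585 0.0052 0.0108] psi 0.082 q [-0.09  0.93 -0.04  2.19  0.81  0.04 -2.41] F [ 0.3 -0.  -0.4] open 0.846 0.0
(0.4535, 0.006, 0.005, 0.08) -> [-0.016, -0.004, 0.019] [0.0, 0.003, 0.001]
```

Call:
send_rows(
  targets=[
    [[-0.016,-0.004,0.0],[0,-0.025,0]],
    [[-0.016,-0.004,0.0],[0,-0.025,0]],
    [[-0.016,-0.004,0.01],[0,-0.025,0]],
    [[-0.016,-0.004,0.016],[0,-0.025,0]],
    [[-0.016,-0.004,0.016],[0,-0.025,0]],
  ],
)

```text
clock: 10.18
tool_pos: [0.4532, 0.0061, 0.006]
eef_rot: [0.998, 0.041, -0.044, 0.003]
contact_force: [-0.4, 0.4, -0.8]
opening: 0.855
finger_force: 0.0
```

```bash
python3 g.py .4535,.006,.005,.08
```

```text
t 10.18 pos [0.4532 0.0061 0.006 ] psi 0.082 q [ 0.01  0.95 -0.21  2.12  0.79  0.24 -2.39] F [-0.4  0.4 -0.8] open 0.855 0.0
(0.4535, 0.006, 0.005, 0.08) -> [0.001, 0.0, 0.003] [0.001, 0.028, 0.001]
```

Call:
send_rows(
  targets=[
    [[0,0,0],[0,0,0]],
    [[0,0,0],[0,0,0]],
    [[0,0,0],[0,0,0]],
    [[0,0,0],[0,0,0]],
    [[0,0,0],[0,0,0]],
    [[0,0,0],[0,0,0]],
  ],
  fingers=0,
  newtons=15,
)

```text
clock: 10.92
tool_pos: [0.4537, 0.0061, 0.0062]
eef_rot: [0.998, 0.041, -0.044, 0.002]
contact_force: [0.6, 0.6, 0.5]
opening: 0.444
finger_force: 15.0
```

```bash
python3 g.py .4535,.006,.13,.08 .6187,.2102,.13,1.49 .6187,.2102,.045,1.49
```

```text
t 10.93 pos [0.4537 0.0061 0.0062] psi 0.082 q [ 0.02  0.95 -0.21  2.12  0.79  0.24 -2.39] F [0.6 0.6 0.5] open 0.444 15.000187621917576
(0.4535, 0.006, 0.13, 0.08) -> [-0.037, 0.001, -0.411] [0.0, 0.028, 0.001]
(0.6187, 0.2102, 0.13, 1.49) -> [0.565, -0.633, -0.465] [-0.02, 0.023, -0.448]
(0.6187, 0.2102, 0.045, 1.49) -> [0.59, -0.633, -0.183] [-0.02, 0.023, -0.448]
```

Call:
send_rows(
  targets=[
    [[-0.018,0,-0.2],[0,0,0]],
    [[-0.036,0,-0.41],[0,0,0]],
    [[0.565,-0.633,-0.465],[-0.039,0,-0.446]],
    [[0.565,-0.633,-0.465],[-0.039,0,-0.446]],
    [[0.565,-0.633,-0.465],[-0.039,0,-0.446]],
    [[0.565,-0.633,-0.465],[-0.039,0,-0.446]],
    [[0.565,-0.633,-0.465],[-0.039,0,-0.446]],
    [[0.565,-0.633,-0.465],[-0.039,0,-0.446]],
    [[0.565,-0.633,-0.465],[-0.039,0,-0.446]],
    [[0.565,-0.633,-0.465],[-0.039,0,-0.446]],
    [[0.565,-0.633,-0.465],[-0.039,0,-0.446]],
    [[0.565,-0.633,-0.465],[-0.039,0,-0.446]],
  ],
)

```text
clock: 12.42
tool_pos: [0.6186, 0.21, 0.1298]
eef_rot: [0.736, 0.676, -0.033, 0.03]
contact_force: [-0.2, -0.7, 0.3]
opening: 0.439
finger_force: 15.0
```

```bash
python3 g.py .6187,.2102,.045,1.49 .6187,.2102,.0095,1.49
```

```text
t 12.43 pos [0.6186 0.21   0.1298] psi 1.487 q [-0.04  0.99 -0.82  1.5   0.85  1.09 -1.18] F [-0.2 -0.7  0.3] open 0.439 14.999955303501338
(0.6187, 0.2102, 0.045, 1.49) -> [0.026, 0.001, 0.282] [-0.0, 0.028, -0.001]
(0.6187, 0.2102, 0.0095, 1.49) -> [0.036, 0.001, 0.4] [-0.0, 0.028, -0.001]
```

Call:
send_rows(
  targets=[
    [[0.013,0,0.14],[0,0,0]],
    [[0.026,0,0.28],[0,0,0]],
    [[0.03,0,0.33],[0,0,0]],
    [[0.033,0,0.365],[0,0,0]],
    [[0.035,0.001,0.39],[0,0,0]],
    [[0.036,0.001,0.4],[0,0,0]],
    [[0.036,0.001,0.4],[0,0,0]],
    [[0.036,0.001,0.4],[0,0,0]],
  ],
)

```text
clock: 13.42
tool_pos: [0.6192, 0.2107, 0.0101]
eef_rot: [0.735, 0.677, -0.032, 0.03]
contact_force: [-0.0, 0.3, -0.8]
opening: 0.443
finger_force: 15.0
```

Call:
send_rows(
  targets=[
    [[0,0,0],[0,0,0]],
    [[0,0,0],[0,0,0]],
    [[0,0,0],[0,0,0]],
    [[-0.009,0,-0.1],[0,0,0]],
    [[-0.022,0,-0.25],[0,0,0]],
    [[-0.036,0,-0.4],[0,0.028,0]],
    [[-0.036,0,-0.4],[0,0.028,0]],
  ],
  fingers=0.65,
)

```text
clock: 14.3
tool_pos: [0.6213, 0.2096, 0.1337]
eef_rot: [0.737, 0.676, 0.003, 0.001]
contact_force: [0.7, 0.7, 0.5]
opening: 0.653
finger_force: 0.0
```

```bash
python3 g.py .434,.2415,.13,1.63 .434,.2415,.06,1.63
```

```text
t 14.3 pos [0.6213 0.2096 0.1337] psi 1.485 q [ 0.03  0.99 -0.86  1.54  0.84  1.01 -1.16] F [0.7 0.7 0.5] open 0.653 0.0
(0.434, 0.2415, 0.13, 1.63) -> [0.052, -0.631, 0.009] [0.002, -0.001, -0.046]
(0.434, 0.2415, 0.06, 1.63) -> [0.052, -0.632, 0.243] [0.002, -0.001, -0.046]
```

Call:
send_rows(
  targets=[
    [[0.052,-0.63,0.01],[0,0,-0.046]],
    [[0.052,-0.63,0.01],[0,0,-0.046]],
    [[0.052,-0.63,0.01],[0,0,-0.046]],
    [[0.052,-0.63,0.01],[0,0,-0.046]],
    [[0.052,-0.63,0.13],[0,0,-0.046]],
    [[0.052,-0.63,0.24],[0,0,-0.046]],
    [[0.052,-0.63,0.24],[0,0,-0.046]],
    [[0.052,-0.63,0.24],[0,0,-0.046]],
  ],
  fingers=1,
)

```text
clock: 15.3
tool_pos: [0.4324, 0.2419, 0.0586]
eef_rot: [0.685, 0.729, 0.0, -0.0]
contact_force: [-0.1, -0.1, 1.6]
opening: 0.998
finger_force: 0.0
```

```bash
python3 g.py .434,.2415,.005,1.63;  python3 - <<'E'
from plant import *
from h import *
import pickle
t,s=pickle.load(open("s0.pkl","rb"))
C=[]
for d,(x,y,w,h) in((t,(178,198,28,30)),(s,(205,135,30,28))):
    g=cv2.cvtColor(d["img"],cv2.COLOR_BGR2HSV)[y:y+h,x:x+w]
    r=((g[...,1]<28)&(g[...,2]>135)).astype(np.uint8)
    k,l,st,c=cv2.connectedComponentsWithStats(r);i=1+st[1:,4].argmax();print(st[i],c[i]+[x,y]);C.append(c[i]+[x,y])
print(tri(t,C[:1],s,C[1:]))
s=snapshot("side");a=s["img"][90:230,170:330];cv2.imwrite("pics/s3.png",cv2.resize(a,None,fx=4,fy=4,interpolation=cv2.INTER_CUBIC))
E
```

```text
t 15.3 pos [0.4324 0.2419 0.0586] psi 1.632 q [-0.17  0.94 -0.73  2.06  1.17  0.63 -1.68] F [-0.1 -0.1  1.6] open 0.998 0.0
(0.434, 0.2415, 0.005, 1.63) -> [-0.002, 0.005, 0.179] [-0.0, -0.0, 0.001]
[ 0  8 22 16 83] [188.97590361 211.77108434]
[12 12  5  1  5] [219. 147.]
[[0.43703705 0.24943914 0.0164137  0.00755083]]
```

View pics/s3.png

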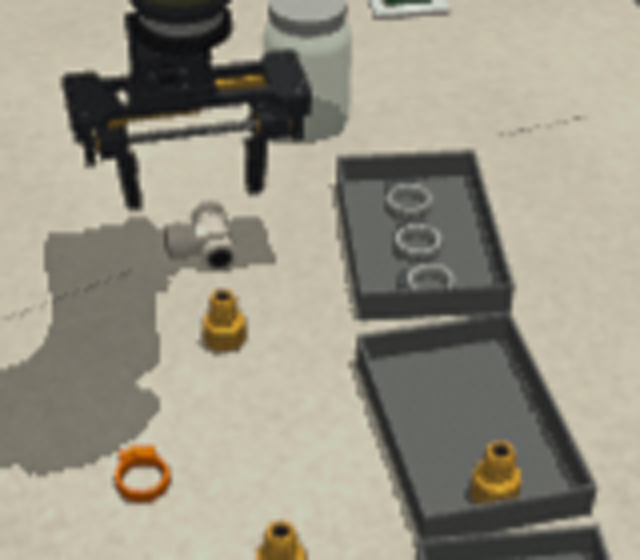

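Call:
send_rows(
  targets=[
    [[-0.002,0.005,0.09],[0,0,0]],
    [[-0.002,0.005,0.15],[0,0,0]],
    [[-0.002,0.005,0.175],[0,0,0]],
    [[-0.002,0.005,0.175],[0,0,0]],
    [[-0.002,0.005,0.175],[0,0,0]],
  ],
)

```text
clock: 15.98
tool_pos: [0.4337, 0.2413, 0.0065]
eef_rot: [0.685, 0.729, 0.0, -0.0]
contact_force: [-0.4, 0.6, 0.2]
opening: 0.998
finger_force: 0.0
```

Call:
send_rows(
  targets=[
    [[0,0,0],[0,0,0]],
    [[0,0,0],[0,0,0]],
    [[0,0,0],[0,0,0]],
    [[0,0,0],[0,0,0]],
    [[0,0,0],[0,0,0]],
    [[0,0,0],[0,0,0]],
  ],
  fingers=0,
  newtons=15,
)

```text
clock: 16.73
tool_pos: [0.4333, 0.2409, 0.0057]
eef_rot: [0.685, 0.729, -0.0, -0.0]
contact_force: [-0.4, 0.3, 1.4]
opening: 0.608
finger_force: 15.0
```

```bash
python3 g.py .434,.2415,.15,1.63 .52,.04,.16,1.58 .5982,-.1807,.15,1.53
```

```text
t 16.73 pos [0.4333 0.2409 0.0057] psi 1.633 q [-0.21  1.03 -0.65  2.07  1.33  0.57 -1.81] F [-0.4  0.3  1.4] open 0.608 15.000074941199273
(0.434, 0.2415, 0.15, 1.63) -> [0.002, 0.002, -0.481] [-0.0, 0.0, 0.001]
(0.52, 0.04, 0.16, 1.58) -> [-0.686, 0.247, -0.514] [-0.0, 0.0, 0.017]
(0.5982, -0.1807, 0.15, 1.53) -> [-1.437, 0.461, -0.481] [-0.0, 0.0, 0.033]
```

Call:
send_rows(
  targets=[
    [[0,0,-0.1],[0,0,0]],
    [[0,0,-0.3],[0,0,0]],
    [[0,0,-0.49],[0,0,0]],
    [[-0.686,0.247,-0.51],[0,0,0.017]],
    [[-0.686,0.247,-0.51],[0,0,0.017]],
    [[-0.686,0.247,-0.51],[0,0,0.017]],
    [[-0.686,0.247,-0.51],[0,0,0.017]],
    [[-0.686,0.247,-0.51],[0,0,0.017]],
    [[-0.686,0.247,-0.51],[0,0,0.017]],
  ],
)

```text
clock: 17.85
tool_pos: [0.5196, 0.0414, 0.1587]
eef_rot: [0.704, 0.711, -0.0, -0.001]
contact_force: [0.2, 0.5, -0.2]
opening: 0.599
finger_force: 15.0
```

```bash
python3 g.py .5982,-.1807,.15,1.53 .5982,-.1807,.05,1.53
```

```text
t 17.85 pos [0.5196 0.0414 0.1587] psi 1.581 q [ 0.34  0.82 -0.89  1.93  0.87  0.83 -1.02] F [ 0.2  0.5 -0.2] open 0.599 15.000141758937389
(0.5982, -0.1807, 0.15, 1.53) -> [-0.743, 0.255, 0.028] [-0.0, -0.0, 0.016]
(0.5982, -0.1807, 0.05, 1.53) -> [-0.743, 0.255, 0.361] [-0.0, -0.0, 0.016]
```

Call:
send_rows(
  targets=[
    [[-0.743,0.255,0],[0,0,0.016]],
    [[-0.743,0.255,0],[0,0,0.016]],
    [[-0.743,0.255,0],[0,0,0.016]],
    [[-0.743,0.255,0],[0,0,0.016]],
    [[-0.743,0.255,0.03],[0,0,0.016]],
    [[-0.743,0.255,0.15],[0,0,0.016]],
    [[-0.743,0.255,0.3],[0,0,0.016]],
    [[-0.743,0.255,0.36],[0,0,0.016]],
    [[-0.743,0.255,0.36],[0,0,0.016]],
  ],
)

```text
clock: 18.98
tool_pos: [0.598, -0.18, 0.05]
eef_rot: [0.721, 0.693, -0.001, -0.001]
contact_force: [0.3, -0.1, 0.2]
opening: 0.601
finger_force: 15.0
```

```bash
python3 g.py .5982,-.1807,.009,1.53;python3 - <<'E'
from plant import *
from h import *
s=snapshot("side");a=s["img"][160:300,220:380];cv2.imwrite("pics/s4.png",cv2.resize(a,None,fx=4,fy=4,interpolation=cv2.INTER_CUBIC))
E
```

```text
t 18.98 pos [ 0.598 -0.18   0.05 ] psi 1.532 q [ 0.63  1.07 -0.8   1.67  0.98  0.86 -0.64] F [ 0.3 -0.1  0.2] open 0.601 14.999892362393439
(0.5982, -0.1807, 0.009, 1.53) -> [-0.002, 0.001, 0.137] [-0.001, -0.0, 0.001]
```

View pics/s4.png

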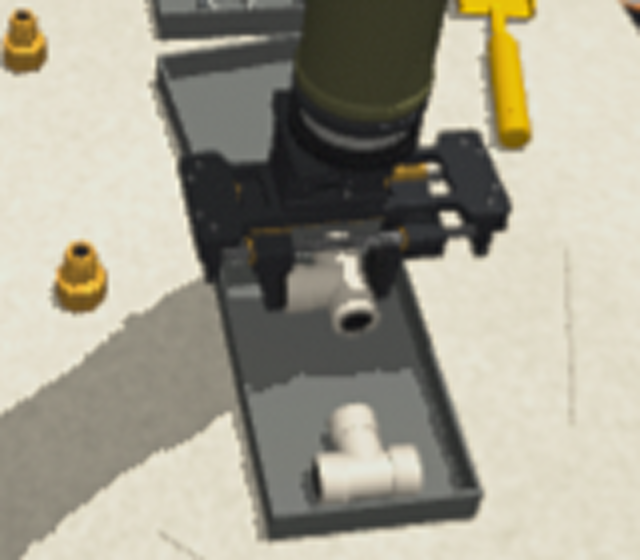

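Call:
send_rows(
  targets=[
    [[-0.002,0,0.05],[0,0,0]],
    [[-0.002,0,0.09],[0,0,0]],
    [[-0.002,0,0.12],[0,0,0]],
    [[-0.002,0,0.136],[0,0,0]],
    [[-0.002,0,0.136],[0,0,0]],
    [[-0.002,0,0.136],[0,0,0]],
  ],
)

```text
clock: 19.77
tool_pos: [0.5986, -0.1827, 0.0101]
eef_rot: [0.722, 0.692, -0.0, -0.0]
contact_force: [0.6, 0.1, -0.9]
opening: 0.603
finger_force: 15.0
```

Call:
send_rows(
  targets=[
    [[0,0,0],[0,0,0]],
    [[0,0,0],[0,0,0]],
    [[0,0,0],[0,0,0]],
    [[0,0,-0.1],[0,0,0]],
    [[0,0,-0.25],[0,0,0]],
    [[0,0,-0.4],[0,0,0]],
    [[0,0,-0.4],[0,0,0]],
  ],
  fingers=0.73,
)

```text
clock: 20.65
tool_pos: [0.601, -0.1823, 0.1337]
eef_rot: [0.722, 0.692, 0.002, 0.002]
contact_force: [0.2, 0.1, -0.3]
opening: 0.732
finger_force: 0.0
```

```bash
python3 g.py .4495,-.1145,.13,1.57 .4495,-.1145,.07,1.57
```

```text
t 20.65 pos [ 0.601  -0.1823  0.1337] psi 1.529 q [ 0.67  0.96 -0.88  1.63  0.87  0.97 -0.56] F [ 0.2  0.1 -0.3] open 0.732 0.0
(0.4495, -0.1145, 0.13, 1.57) -> [0.205, -0.514, 0.009] [0.002, 0.0, -0.013]
(0.4495, -0.1145, 0.07, 1.57) -> [0.205, -0.515, 0.209] [0.002, 0.0, -0.013]
```

Call:
send_rows(
  targets=[
    [[0.205,-0.514,0.01],[0,0,-0.013]],
    [[0.205,-0.514,0.01],[0,0,-0.013]],
    [[0.205,-0.514,0.01],[0,0,-0.013]],
    [[0.205,-0.514,0.01],[0,0,-0.013]],
    [[0.205,-0.514,0.1],[0,0,-0.013]],
    [[0.205,-0.514,0.2],[0,0,-0.013]],
    [[0.205,-0.514,0.2],[0,0,-0.013]],
    [[0.205,-0.514,0.2],[0,0,-0.013]],
  ],
  fingers=0.9,
)

```text
clock: 21.65
tool_pos: [0.4478, -0.1148, 0.0702]
eef_rot: [0.708, 0.707, 0.0, -0.0]
contact_force: [0.2, 0.5, 0.3]
opening: 0.896
finger_force: 0.0
```

```bash
python3 g.py .4495,-.1145,.005,1.57
```

```text
t 21.65 pos [ 0.4478 -0.1148  0.0702] psi 1.57 q [ 0.58  0.9  -0.73  2.16  1.21  0.59 -1.07] F [0.2 0.5 0.3] open 0.896 0.0
(0.4495, -0.1145, 0.005, 1.57) -> [0.001, 0.006, 0.217] [0.0, -0.0, -0.0]
```

Call:
send_rows(
  targets=[
    [[0.001,0.005,0.1],[0,0,0]],
    [[0.001,0.005,0.17],[0,0,0]],
    [[0.001,0.005,0.215],[0,0,0]],
    [[0.001,0.005,0.215],[0,0,0]],
    [[0.001,0.005,0.215],[0,0,0]],
  ],
)

```text
clock: 22.28
tool_pos: [0.4492, -0.1146, 0.0063]
eef_rot: [0.708, 0.707, 0.0, 0.0]
contact_force: [0.1, -0.6, -0.0]
opening: 0.899
finger_force: 0.0
```

Call:
send_rows(
  targets=[
    [[0,0,0],[0,0,0]],
    [[0,0,0],[0,0,0]],
    [[0,0,0],[0,0,0]],
    [[0,0,0],[0,0,0]],
    [[0,0,0],[0,0,0]],
    [[0,0,0],[0,0,0]],
  ],
  fingers=0,
  newtons=15,
)

```text
clock: 23.02
tool_pos: [0.4485, -0.1146, 0.0055]
eef_rot: [0.707, 0.707, -0.0, -0.0]
contact_force: [0.2, -0.2, 0.5]
opening: 0.377
finger_force: 15.0
```

```bash
python3 g.py .4495,-.1145,.15,1.57 .6061,-.0153,.15,1.6  .6061,-.0153,.05,1.6
```

```text
t 23.02 pos [ 0.4485 -0.1146  0.0055] psi 1.57 q [ 0.53  1.02 -0.63  2.16  1.47  0.53 -1.29] F [ 0.2 -0.2  0.5] open 0.377 15.00023179105483
(0.4495, -0.1145, 0.15, 1.57) -> [0.0, 0.003, -0.482] [-0.0, 0.0, 0.0]
(0.6061, -0.0153, 0.15, 1.6) -> [0.331, 0.525, -0.482] [-0.0, 0.0, -0.01]
(0.6061, -0.0153, 0.05, 1.6) -> [0.331, 0.525, -0.149] [-0.0, 0.0, -0.01]
```

Call:
send_rows(
  targets=[
    [[0,0,-0.1],[0,0,0]],
    [[0,0,-0.3],[0,0,0]],
    [[0,0,-0.48],[0,0,0]],
    [[0.331,0.525,-0.48],[0,0,-0.01]],
    [[0.331,0.525,-0.48],[0,0,-0.01]],
    [[0.331,0.525,-0.48],[0,0,-0.01]],
    [[0.331,0.525,-0.48],[0,0,-0.01]],
    [[0.331,0.525,-0.48],[0,0,-0.01]],
    [[0.331,0.525,-0.3],[0,0,-0.01]],
    [[0.331,0.525,-0.15],[0,0,-0.01]],
    [[0.331,0.525,-0.15],[0,0,-0.01]],
    [[0.331,0.525,-0.15],[0,0,-0.01]],
  ],
)

```text
clock: 24.52
tool_pos: [0.6063, -0.0156, 0.0518]
eef_rot: [0.696, 0.718, 0.0, 0.0]
contact_force: [-0.2, 0.7, -0.6]
opening: 0.377
finger_force: 15.0
```

```bash
python3 g.py .6061,-.0153,.009,1.6
```

```text
t 24.52 pos [ 0.6063 -0.0156  0.0518] psi 1.601 q [ 0.35  1.03 -0.74  1.73  0.95  0.78 -0.85] F [-0.2  0.7 -0.6] open 0.377 14.999800828518346
(0.6061, -0.0153, 0.009, 1.6) -> [0.001, -0.001, 0.143] [0.0, -0.0, 0.0]
```

Call:
send_rows(
  targets=[
    [[0,0,0.05],[0,0,0]],
    [[0,0,0.1],[0,0,0]],
    [[0,0,0.13],[0,0,0]],
    [[0,0,0.142],[0,0,0]],
    [[0,0,0.142],[0,0,0]],
    [[0,0,0.142],[0,0,0]],
  ],
)

```text
clock: 25.28
tool_pos: [0.6053, -0.0156, 0.0083]
eef_rot: [0.696, 0.718, -0.001, -0.0]
contact_force: [-3.3, -0.4, 7.2]
opening: 0.379
finger_force: 15.0
```

Call:
send_rows(
  targets=[
    [[0,0,0],[0,0,0]],
    [[0,0,0],[0,0,0]],
    [[0,0,0],[0,0,0]],
    [[0,0,-0.1],[0,0,0]],
    [[0,0,-0.25],[0,0,0]],
    [[0,0,-0.4],[0,0,0]],
    [[0,0,-0.4],[0,0,0]],
  ],
  fingers=0.6,
)

```text
clock: 26.15
tool_pos: [0.6085, -0.0144, 0.1312]
eef_rot: [0.696, 0.718, 0.003, 0.002]
contact_force: [0.1, 0.9, -0.4]
opening: 0.605
finger_force: 0.0
```

```bash
python3 g.py .4405,.126,.13,1.57 .4405,.126,.07,1.57
```

```text
t 26.15 pos [ 0.6085 -0.0144  0.1312] psi 1.601 q [ 0.38  0.93 -0.82  1.7   0.84  0.9  -0.76] F [ 0.1  0.9 -0.4] open 0.605 0.0
(0.4405, 0.126, 0.13, 1.57) -> [0.485, -0.545, 0.001] [0.002, -0.0, 0.01]
(0.4405, 0.126, 0.07, 1.57) -> [0.485, -0.547, 0.201] [0.002, -0.0, 0.01]
```

Call:
send_rows(
  targets=[
    [[0.485,-0.545,0.0],[0,0,0.01]],
    [[0.485,-0.545,0.0],[0,0,0.01]],
    [[0.485,-0.545,0.0],[0,0,0.01]],
    [[0.485,-0.545,0.0],[0,0,0.01]],
    [[0.485,-0.545,0.0],[0,0,0.01]],
    [[0.485,-0.545,0.1],[0,0,0.01]],
    [[0.485,-0.545,0.2],[0,0,0.01]],
    [[0.485,-0.545,0.2],[0,0,0.01]],
    [[0.485,-0.545,0.2],[0,0,0.01]],
  ],
  fingers=0.9,
)

```text
clock: 27.28
tool_pos: [0.4388, 0.1247, 0.068]
eef_rot: [0.708, 0.706, -0.0, -0.0]
contact_force: [-0.4, -1.0, 0.2]
opening: 0.898
finger_force: 0.0
```

```bash
python3 g.py .441,.126,.005,1.57;python3 - <<'E'
from plant import *
from h import *
s=snapshot("side");a=s["img"][100:250,190:340];cv2.imwrite("pics/s5.png",cv2.resize(a,None,fx=4,fy=4,interpolation=cv2.INTER_CUBIC))
E
```

```text
t 27.27 pos [0.4388 0.1247 0.068 ] psi 1.569 q [-0.02  0.87 -0.59  2.18  1.19  0.47 -1.58] F [-0.4 -1.   0.2] open 0.898 0.0
(0.441, 0.126, 0.005, 1.57) -> [0.004, 0.008, 0.21] [-0.0, 0.0, -0.0]
```

View pics/s5.png

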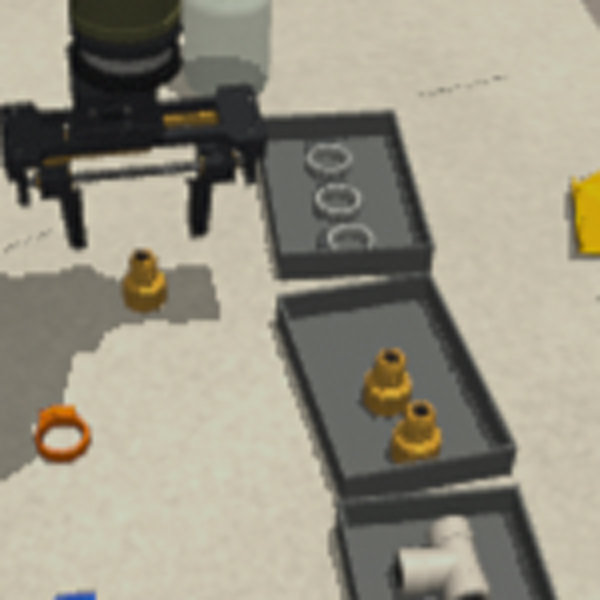

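The picture shows coupling_b upright in its tray at (388,380) next to the sample. The tee is in its tray, both clamps are in theirs, and the fingers straddle coupling_a at (145,280).

Call:
send_rows(
  targets=[
    [[0.004,0.006,0.1],[0,0,0]],
    [[0.004,0.006,0.17],[0,0,0]],
    [[0.004,0.006,0.208],[0,0,0]],
    [[0.004,0.006,0.208],[0,0,0]],
    [[0.004,0.006,0.208],[0,0,0]],
  ],
)

```text
clock: 27.95
tool_pos: [0.4406, 0.1264, 0.0063]
eef_rot: [0.708, 0.707, 0.0, 0.0]
contact_force: [-0.9, 0.2, 0.5]
opening: 0.896
finger_force: 0.0
```

Call:
send_rows(
  targets=[
    [[0,0,0],[0,0,0]],
    [[0,0,0],[0,0,0]],
    [[0,0,0],[0,0,0]],
    [[0,0,0],[0,0,0]],
    [[0,0,0],[0,0,0]],
    [[0,0,0],[0,0,0]],
  ],
  fingers=0,
  newtons=15,
)

```text
clock: 28.7
tool_pos: [0.44, 0.1262, 0.0054]
eef_rot: [0.707, 0.707, -0.0, -0.0]
contact_force: [-0.5, 0.2, 0.4]
opening: 0.377
finger_force: 15.0
```

```bash
python3 g.py .441,.126,.15,1.57 .6032,.0376,.15,1.6  .6032,.0376,.05,1.6
```

```text
t 28.7 pos [0.44   0.1262 0.0054] psi 1.57 q [-0.09  0.98 -0.47  2.18  1.49  0.39 -1.86] F [-0.5  0.2  0.4] open 0.377 15.00017199839931
(0.441, 0.126, 0.15, 1.57) -> [-0.001, 0.003, -0.482] [-0.0, 0.0, -0.0]
(0.6032, 0.0376, 0.15, 1.6) -> [-0.295, 0.544, -0.482] [-0.0, 0.0, -0.01]
(0.6032, 0.0376, 0.05, 1.6) -> [-0.295, 0.544, -0.149] [-0.0, 0.0, -0.01]
```

Call:
send_rows(
  targets=[
    [[0,0,-0.1],[0,0,0]],
    [[0,0,-0.3],[0,0,0]],
    [[0,0,-0.48],[0,0,0]],
    [[-0.295,0.544,-0.48],[0,0,-0.01]],
    [[-0.295,0.544,-0.48],[0,0,-0.01]],
    [[-0.295,0.544,-0.48],[0,0,-0.01]],
    [[-0.295,0.544,-0.48],[0,0,-0.01]],
    [[-0.295,0.544,-0.48],[0,0,-0.01]],
    [[-0.295,0.544,-0.3],[0,0,-0.01]],
    [[-0.295,0.544,-0.15],[0,0,-0.01]],
    [[-0.295,0.544,-0.15],[0,0,-0.01]],
    [[-0.295,0.544,-0.15],[0,0,-0.01]],
  ],
)

```text
clock: 30.2
tool_pos: [0.6033, 0.0391, 0.052]
eef_rot: [0.696, 0.718, 0.001, -0.0]
contact_force: [-0.1, 0.4, 0.2]
opening: 0.374
finger_force: 15.0
```

```bash
python3 g.py .6032,.0376,.009,1.6
```

```text
t 30.2 pos [0.6033 0.0391 0.052 ] psi 1.603 q [ 0.22  1.01 -0.67  1.74  0.9   0.73 -0.9 ] F [-0.1  0.4  0.2] open 0.374 14.999863493721932
(0.6032, 0.0376, 0.009, 1.6) -> [-0.005, -0.001, 0.143] [0.0, -0.0, 0.001]
```

Call:
send_rows(
  targets=[
    [[0,0,0.05],[0,0,0]],
    [[0,0,0.1],[0,0,0]],
    [[0,0,0.13],[0,0,0]],
    [[0,0,0.141],[0,0,0]],
    [[0,0,0.141],[0,0,0]],
    [[0,0,0.141],[0,0,0]],
  ],
)

```text
clock: 30.95
tool_pos: [0.6025, 0.0373, 0.0084]
eef_rot: [0.696, 0.718, -0.001, -0.0]
contact_force: [-1.3, -0.9, 5.6]
opening: 0.377
finger_force: 15.0
```

Call:
send_rows(
  targets=[
    [[0,0,0],[0,0,0]],
    [[0,0,0],[0,0,0]],
    [[0,0,0],[0,0,0]],
    [[0,0,-0.1],[0,0,0]],
    [[0,0,-0.25],[0,0,0]],
    [[0,0,-0.4],[0,0,0]],
    [[0,0,-0.5],[0,0,0]],
    [[0,-0.6,-0.6],[0,0,0]],
    [[0,-0.6,-0.6],[0,0,0]],
    [[0,-0.6,-0.6],[0,0,0]],
    [[0,-0.6,-0.6],[0,0,0]],
  ],
  fingers=0.6,
)

```text
clock: 32.33
tool_pos: [0.4183, 0.0307, 0.1885]
eef_rot: [0.695, 0.719, -0.003, -0.0]
contact_force: [1.0, -0.4, -0.7]
opening: 0.6
finger_force: 0.0
```

```bash
python3 g.py; python3 - <<'E'
from plant import *
from h import *
s=snapshot("side");t=snapshot("top")
a=cv2.resize(s["img"][100:310,190:350],(400,525),interpolation=cv2.INTER_CUBIC);b=cv2.resize(t["img"][120:225,160:360],(400,210),interpolation=cv2.INTER_CUBIC)
o=np.zeros((525,800,3),np.uint8);o[:,:400]=a;o[:210,400:]=b
cv2.imwrite("pics/e.png",o)
E
```

```text
t 32.33 pos [0.4183 0.0307 0.1885] psi 1.605 q [ 0.32  0.63 -0.8   2.19  0.78  0.65 -1.01] F [ 1.  -0.4 -0.7] open 0.6 0.0
```

View pics/e.png

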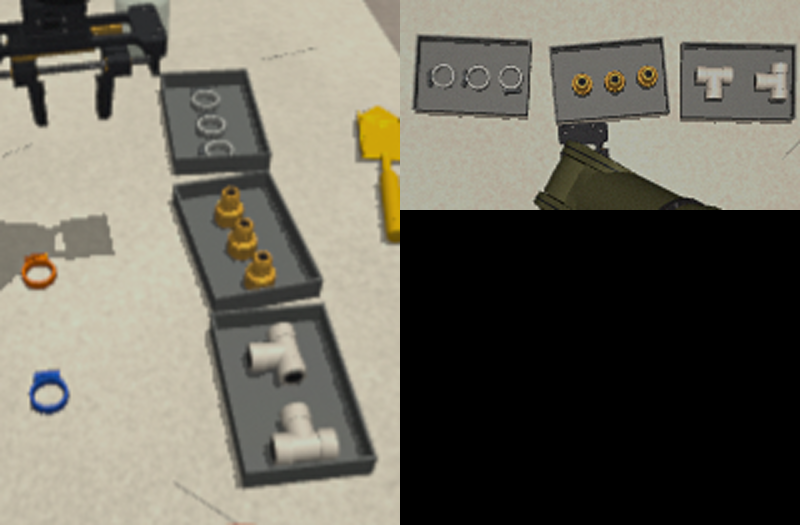

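The final picture shows two clamps, two couplings and the tee, each well inside its own tray next to the sample. All lie flat or stand upright and clear of each other, and the gripper is away from everything.

```bash
python3 -c "
from plant import *
print(finish_job())"
```

```text
the job is handed in; nothing more can be done
None
```

All five fittings were set down in the trays of their own kind, with the last pictures showing each flat or upright on the tray floor, and the job was handed in at about 32 s; the hand-in returned no verdict.

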